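# Knock the stuck die insert down flush

### The job

The long dark insert is stuck in the oblong steel die frame, its two round studs standing proud. Take the wooden mallet by its upright handle and, with light taps of its head from above on the two studs in turn, drive the insert down a little at a time, never letting it cock by more than about 10 degrees, until both studs are flush with the top of the frame. Then stand the mallet back upright on the cork pad where you found it; touch the die with nothing but the mallet.

Things in the scene. Friction and masses are not known exactly. Their poses are not given: they have to be found in the camera images.
- die: Oblong steel die frame, fixed, 82 x 170 mm, 70 mm high, with a through slot 38 x 126 mm. Origin at the centre of its underside on the bench; z up, y along its length. Flat top 70 mm above the bench. The mallet head is wider than the slot: it comes to rest on the frame's top when a stud is flush. (The round die with one stud is another job.)
- stud_a (a point): Centre of the flat top of the insert's stud towards the frame's +y end. Studs: steel, 18 mm across, 13 mm tall, 84 mm apart; at the start their tops are 22 to 34 mm above the frame's top. An end yields to 8 to 25 N down on its stud (more if faster), stays where left; the other end moves under a third as much. One stud 15 mm lower than the other = cocked 10 degrees.
- stud_b (a point): Centre of the flat top of the same insert's other, like stud, towards the frame's -y end. Flush means level with the frame's top, 70 mm above the bench. Moving the mallet down at under 0.1 m/s makes light taps.
- mallet_grip (a point): Point on the handle's axis where to grip the round wooden mallet, 120 mm above its flat striking face (the underside), 22 mm below its top; z up. It stands head down on a cork pad 6 mm thick, 90 mm across. Head: upright cylinder 48 mm across, 62 mm tall; handle above it on the same axis, 22 mm across. 0.2 kg.
There are look-alikes about, which are no part of the job. There is more than one size of the part that bears mallet_grip; the job needs the middle-sized. Leave any purple look-alike of the die alone.

How it is judged:
By the outcome, as a careful person would: the job done as asked, in the order asked, and still so for the second after the job is handed in, with the robot touching nothing.
It also fails if it takes over 58 s, if anything falls off the work surface, if the arm or the gripper's body presses on something with over 40 N, if the wrist force passes 120 N, or if a joint passes its speed limit or range.

### The arm

A 6-joint arm with a two-finger parallel gripper is mounted at the origin on the work surface. World frame = base frame: x ahead of the robot, y to its left, z up, the work surface at z = 0. Lengths are in m, angles in rad, forces in N, time in s.
With the tool pointing down it reaches from about 0.275 to 0.75 m from the base axis. Payload 10.2 kg.
Tool frame: the origin (TCP) lies on the centre line of the jaws, within the pads' length; the fingertips stand 17 mm ahead of it and the grasp point (between the pads) lies 2 mm behind it; y points along the fingers, z is the direction in which the jaws open and shut, and the axes are right-handed (so a half turn about y gives the same grasp; the last joint's range is limited). The gripper opens to 88 mm and grips with 3 to 60 N. Pads are 18 mm wide; open, the fingers measure 123 mm over their backs; the gripper's body (75 mm by 187 mm) begins 45 mm behind the grasp point.
Start: joints at [1.035, 0.313, 1.498, -0, 1.331, -0.223], TCP at [0.162, 0.5, 0.228] pointing down, gripper open.
Joint ranges: [-2.94, 2.94], [-0.97, 2.17], [0.19, 2.56], [-1.23, 4.37], [0.02, 3.11], [-2.88, 2.88]. Speed limits (rad/s): [2.39, 2.39, 3.01, 3.14, 3.14, 3.14].

### API

Orientations are given as a unit quaternion [x, y, z, w].
In Python, from bench import robot gives the robot as it stands. Calls block until the motion is done:
- robot.move_pose(position, orientation): joint-space move of the TCP to a pose.
- robot.move_straight(position, attitude=None, rate=0.15, stop_force=None): straight line of the TCP; attitude=None keeps the orientation; rate is the mean speed in m/s. With stop_force (N) it stops when the force on the tool has changed by that much, and returns True; else False.
- robot.movej(angles): joint-space move.
- robot.command_gripper(opening, f_grip=None): finger opening in m; f_grip is the grip in N (None keeps the last); returns when the fingers have stopped.
- robot.hold(seconds).
- robot.solve_ik(position, orientation): joint angles nearest the present ones, or None.
- robot.read_camera(name): name is "scene" or "top" or "wrist"; returns a dict with "frame" (384x512x3 uint8, blue, green, red), "depth" (384x512 float32, m along the optical axis (not along the pixel's ray), 0 where there is no reading), "camera_matrix" (3x3 intrinsics, pixels), "position" and "orientation" of the camera in the world. Camera axes: x right, y down, z forward; pixel columns grow to the right and rows downward; lengths in m; the calibration is good to about 2 mm. A picture is of the moment at which its call begins.
A pose or a line that the arm cannot do raises robot.IKError and nothing moves.
- robot.finish_job(): hands the job in, once; it reports no verdict.
Trained networks look in the newest picture that a camera, given by its name, has taken for a name from the list of things; names that differ only in an ending like _2 or _b are one class to them, and where a whole thing is asked for, a point or a joint stands for the part that bears it (a point fixed in the world has none). Each returns a list of dicts, best first, with "confidence" (0 to 1); they miss things now and then, are a little off and sometimes report something else, mostly with a low value. They report only what shows in the picture. A call takes as long as a camera call. They do not tell look-alikes from the thing itself.
- robot.boxes_of(camera, label): "extent" ([left, top, right, bottom] in pixels, round what is visible of it).
- robot.outline_of(camera, label): "region" (384x512 bool, what is visible of it) and "extent" ([left, top, right, bottom] in pixels, round what is visible of it).
- robot.mark_of(camera, label): "xy" ([column, row] in pixels: a listed point, or the origin of a listed thing).
Readings, each from a call of its own:
- robot.get_clock(): time.
- robot.get_joint_positions(): joint angles.
- robot.get_joint_velocities(): joint speeds.
- robot.get_effort(): joint torques, N m.
- robot.get_eef_pos(): TCP position.
- robot.get_tcp_rot(): TCP orientation.
- robot.get_wrist_force(): force on the tool from outside, world axes, zero at the start.
- robot.get_wrist_torque(): the same for the moment, N m.
- robot.get_gripper_width(): finger opening in m.
Only numpy, scipy, OpenCV 4.12 (cv2) and the standard library are available. Lean on these libraries where they do the work, as an engineer would, in place of code of your own. Each camera call takes 0.05 s, during which the arm holds its last target. There are 200 camera calls.

## Working session

There is one attempt and no reset: what is moved stays moved. The work goes in short steps, each a Python script; the robot and the scene stay as the last script left them, time stands still between calls to the robot, and variables do not carry over. Pictures are saved under pics/ and viewed, about 8 in all and at most 12, crops included, and the job is handed in when it is done.

```bash
mkdir -p pics; ls
cat > h.py <<'E'
import numpy as np, cv2
from scipy.spatial.transform import Rotation as R
from bench import robot
def cam(n):
    c=robot.read_camera(n); c['R']=R.from_quat(c['orientation']).as_matrix(); return c
def ray(c,u,v):
    return c['R']@np.linalg.inv(c['camera_matrix'])@np.array([u,v,1.])
def at_z(c,u,v,z):
    d=ray(c,u,v); p=np.array(c['position']); return p+d*(z-p[2])/d[2]
def cloud(c):
    v,u=np.mgrid[:384,:512]; d=c['depth']
    P=np.stack([u,v,np.ones_like(u)],-1)@np.linalg.inv(c['camera_matrix']).T*d[...,None]
    return P@c['R'].T+np.array(c['position'])
E
python3 - <<'E'
from h import *
print(robot.get_tcp_rot(),robot.get_clock(),robot.get_gripper_width())
ims=[]
for n in ['scene','top']:
    c=cam(n); P=cloud(c); im=c['frame'].copy()
    print(n,c['position'])
    for l in ['die','stud_a','mallet_grip']:
        for m in robot.mark_of(n,l):
            u,v=m['xy']; p=P[int(v),int(u)]
            print(l,np.round(m['xy'],1),round(m['confidence'],2),np.round(p,3),c['depth'][int(v),int(u)])
            cv2.circle(im,(int(u),int(v)),3,(0,0,255),1)
    for m in robot.boxes_of(n,'mallet_grip'): print('box mallet',np.round(m['extent']),round(m['confidence'],2))
    ims.append(im); cv2.imwrite(f'pics/{n}.png',cv2.resize(im,(800,600)))
E
```

```text
pics
[ 0.69891081 -0.11031783  0.10996936 -0.6980404 ] 0.0 0.0879961076319473
scene [1.00731262 0.11911668 0.92907578]
die [179.6 237.7] 0.93 [ 0.618 -0.236  0.069] 0.980799
die [173.7 152.2] 0.73 [ 0.334 -0.39   0.047] 1.1815661
stud_a [193.4 221.8] 0.96 [ 0.569 -0.215  0.082] 0.9938837
stud_a [157.9 216.2] 0.85 [ 0.59  -0.306  0.098] 0.98530406
stud_a [178.6 237.6] 0.67 [ 0.62  -0.238  0.071] 0.9791107
stud_a [150.9 135.1] 0.63 [ 0.329 -0.459  0.099] 1.1541337
stud_a [172.9 130.3] 0.59 [ 0.265 -0.421  0.07 ] 1.2058592
mallet_grip [267.6 230.3] 0.91 [ 0.573 -0.009  0.145] 0.9015741
mallet_grip [314.8 208.2] 0.82 [0.495 0.086 0.17 ] 0.906931
mallet_grip [279.2 273.8] 0.54 [0.652 0.045 0.1  ] 0.88618433
box mallet [299. 198. 318. 246.] 0.82
box mallet [259. 222. 276. 260.] 0.64
box mallet [274. 266. 290. 295.] 0.59
top [ 0.3925719  -0.06635104  1.40420916]
die [321.6 156.9] 0.71 [ 0.58  -0.25   0.087] 1.3261381
die [377.4 251.6] 0.69 [ 0.311 -0.403  0.059] 1.3368406
stud_a [342.  148.6] 0.91 [ 0.599 -0.308  0.097] 1.317216
stud_a [308.9 152.4] 0.74 [ 0.591 -0.214  0.092] 1.3217869
stud_a [373.4 258.4] 0.69 [ 0.295 -0.381  0.096] 1.2980378
stud_a [404.5 243.8] 0.63 [ 0.333 -0.47   0.088] 1.3092573
mallet_grip [199.8 190.1] 0.72 [0.486 0.08  0.184] 1.2243142
mallet_grip [212.  133.9] 0.69 [0.648 0.051 0.109] 1.3091506
mallet_grip [233.3 161.2] 0.68 [ 0.563 -0.008  0.152] 1.2603668
box mallet [195. 183. 217. 203.] 0.91
box mallet [210. 132. 224. 147.] 0.64
box mallet [228. 158. 246. 175.] 0.58
```

View pics/scene.png

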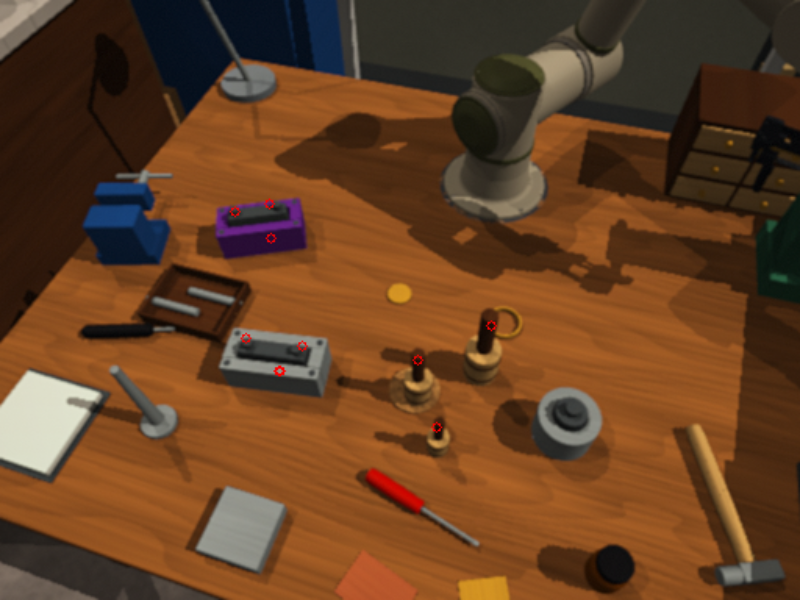

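View pics/top.png

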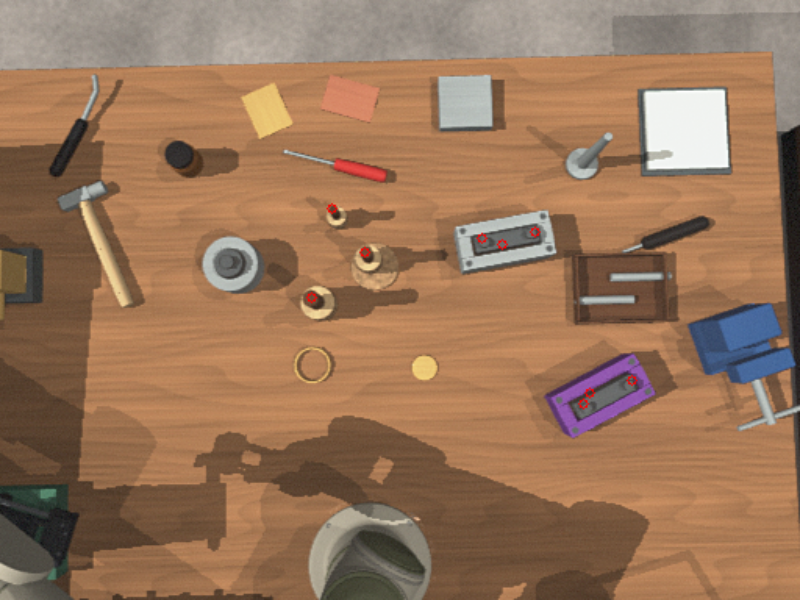

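The scene has three mallets. The middle-sized one is on the cork pad near (0.566, -0.008), scene px (418, 360). The grey oblong die is near (0.595, -0.26), scene px (275, 362). The purple die and the round die are decoys. Next I'll refine these positions with the wrist camera.

```bash
cat >> h.py <<'E'
def down(a):
    z=np.array([np.cos(a),np.sin(a),0]); y=np.array([0,0,-1.]); x=np.cross(y,z)
    return R.from_matrix(np.stack([x,y,z],1)).as_quat()
def pick(p):  # yaw variant nearest the present joints
    pass
E
python3 - <<'E'
from h import *
q=robot.get_joint_positions()
print(R.from_quat(robot.get_tcp_rot()).as_matrix().round(2))
A=np.arctan2(.66,.75)
for a in (A,A+np.pi):
    for p in ([.566,-.008,.128],[.566,-.008,.3],[.595,-.21,.22],[.6,-.31,.19]):
        s=robot.solve_ik(p,down(a)); print(round(a,2),p,None if s is None else np.round(s,2))
ims=[]
def look(p,a,labels):
    robot.move_pose(p,down(a)); c=cam('wrist'); P=cloud(c); im=c['frame'].copy()
    print('cam',c['position'],robot.get_clock())
    for l in labels:
        for m in robot.mark_of('wrist',l):
            u,v=m['xy']; print(l,np.round(m['xy'],1),round(m['confidence'],2),np.round(P[int(v),int(u)],4)); cv2.circle(im,(int(u),int(v)),3,(0,0,255),1)
    ims.append(im); return c,P
s=[robot.solve_ik([.55,0,.36],down(a)) for a in (A,A+np.pi)]
a=[A,A+np.pi][int(np.argmin([9 if x is None else abs(x[5]) for x in s]))]; print('a',a)
c,P=look([.54,0.0,.36],a,['mallet_grip']); np.savez('m.npz',P=P,f=c['frame'])
c,P=look([.58,-.24,.36],a,['die','stud_a']); np.savez('d.npz',P=P,f=c['frame'])
cv2.imwrite('pics/w1.png',cv2.resize(np.hstack(ims),(800,300)))
E
```

```text
[[ 0.95 -0.    0.31]
 [-0.31 -0.    0.95]
 [ 0.   -1.   -0.  ]]
0.72 [0.566, -0.008, 0.128] [-0.22  0.5   1.5   0.    1.14 -0.94]
0.72 [0.566, -0.008, 0.3] [-0.22  0.37  1.24  0.    1.54 -0.94]
0.72 [0.595, -0.21, 0.22] [-0.52  0.56  1.16  0.    1.43 -1.25]
0.72 [0.6, -0.31, 0.19] [-0.65  0.68  1.03  0.    1.43 -1.37]
3.86 [0.566, -0.008, 0.128] [-0.22  0.5   1.5  -0.    1.14  2.2 ]
3.86 [0.566, -0.008, 0.3] [-0.22  0.37  1.24 -0.    1.54  2.2 ]
3.86 [0.595, -0.21, 0.22] [-0.52  0.56  1.16 -0.    1.43  1.9 ]
3.86 [0.6, -0.31, 0.19] [-0.65  0.68  1.03 -0.    1.43  1.77]
a 0.7216548508647612
cam [0.48841368 0.05992027 0.51614983] 2.8333
mallet_grip [323.8 176.5] 0.77 [0.6373 0.0479 0.1066]
mallet_grip [264.6  89.5] 0.7 [0.4845 0.0778 0.18  ]
mallet_grip [264.6 178. ] 0.63 [ 0.5626 -0.0079  0.1466]
cam [ 0.52858799 -0.17945454  0.51663101] 3.8917
die [ 77.2 121.5] 0.92 [ 0.3312 -0.3897  0.068 ]
die [250.5 156.4] 0.83 [ 0.5747 -0.247   0.0815]
stud_a [ 37.7 153.3] 0.91 [ 0.3235 -0.4579  0.0998]
stud_a [236.7 192.4] 0.82 [ 0.5948 -0.3042  0.0968]
stud_a [ 36.1 101.2] 0.7 [ 0.2856 -0.3897  0.0992]
stud_a [267.8 148.4] 0.67 [ 0.5851 -0.2181  0.0931]
```

View pics/w1.png

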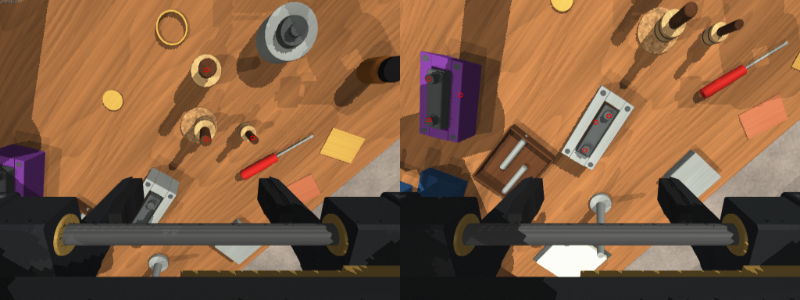

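The wrist views agree. The mallet on the cork is at about (205, 135) in the left picture, and the grey die with both studs proud is at about (600, 125) in the right picture. Next I'll fit exact geometry from the depth data.

```bash
cat > fit.py <<'E'
from h import *
from scipy.optimize import least_squares
from scipy.ndimage import label
def circ(xy,r):
    # visible side surface: fit circle of known radius
    return least_squares(lambda c:np.hypot(*(xy-c).T)-r,xy.mean(0),loss='soft_l1',f_scale=.001)
def mallet(P,c0,dz=0):
    d=np.hypot(P[...,0]-c0[0],P[...,1]-c0[1])
    h=P[(d<.02)&(P[...,2]>.085)&(P[...,2]<.14)]; k=P[(d<.032)&(P[...,2]>.012)&(P[...,2]<.06)]
    t=P[(d<.02)&(P[...,2]>.141)]; ht=P[(d<.024)&(d>.013)&(P[...,2]>.06)&(P[...,2]<.076)]
    for n,x in (('handle',h),('head',k),('top',t),('headtop',ht)): print(n,len(x),x.mean(0).round(4) if len(x) else '')
    if len(h)>5: print(' handle fit',circ(h[:,:2],.011).x.round(4))
    if len(k)>5: print(' head fit',circ(k[:,:2],.024).x.round(4))
def die(P):
    m=(np.abs(P[...,2]-.07)<.006)&(abs(P[...,0]-.59)<.09)&(abs(P[...,1]+.26)<.13)
    pts=P[m]; xy=pts[:,:2].astype(np.float32); l=cv2.minAreaRect(xy); print('die',l,np.median(pts[:,2]))
    s=(P[...,2]>.084)&(P[...,2]<.13)&(abs(P[...,0]-.59)<.06)&(abs(P[...,1]+.26)<.09)
    L,n=label(s)
    for i in range(1,n+1):
        q=P[L==i]
        if len(q)>8:
            zt=np.percentile(q[:,2],80); q=q[q[:,2]>zt-.004]; print(' stud',len(q),q.mean(0).round(4),np.median(q[:,2]).round(4),'mid',((q.max(0)+q.min(0))/2).round(4))
E
python3 - <<'E'
from fit import *
m=np.load('m.npz')['P']; d=np.load('d.npz')['P']
Ps={'m':m,'d':d}
for n in('top','scene'): Ps[n]=cloud(cam(n))
for n in ('m','d','top','scene'): print('==',n); mallet(Ps[n],(.562,-.008)); die(Ps[n])
E
```

```text
== m
handle 108 [ 0.5572 -0.0055  0.114 ]
head 110 [0.5494 0.0015 0.0385]
top 183 [ 0.5625 -0.0107  0.1467]
headtop 289 [ 0.5587 -0.0066  0.067 ]
 handle fit [ 0.5637 -0.0119]
 head fit [ 0.5636 -0.0117]
die ((0.5865870714187622, -0.2386694997549057), (0.08144810795783997, 0.12530386447906494), 10.107104301452637) 0.0694197739562839
 stud 76 [ 0.5824 -0.2184  0.0939] 0.094 mid [ 0.5825 -0.2189  0.0933]
== d
handle 312 [ 0.5617 -0.0198  0.1147]
head 297 [ 0.559  -0.0302  0.0384]
top 319 [ 0.5628 -0.0131  0.1466]
headtop 451 [ 0.5612 -0.0157  0.0674]
 handle fit [ 0.5635 -0.0112]
 head fit [ 0.5635 -0.0116]
die ((0.5896794199943542, -0.2619249224662781), (0.08201756328344345, 0.17007873952388763), 9.231149673461914) 0.06936361508399508
 stud 99 [ 0.5824 -0.2196  0.0941] 0.094 mid [ 0.5823 -0.2196  0.094 ]
 stud 90 [ 0.596  -0.302   0.0965] 0.0965 mid [ 0.5962 -0.3025  0.0963]
== top
handle 19 [ 0.5561 -0.0116  0.1108]
head 34 [ 0.5485 -0.0178  0.0398]
top 54 [ 0.5638 -0.0108  0.1475]
headtop 110 [ 0.5597 -0.0106  0.0685]
 handle fit [ 0.5648 -0.0101]
 head fit [ 0.5647 -0.0101]
die ((0.6115440130233765, -0.2564230263233185), (0.16055606305599213, 0.053115032613277435), 68.18990325927734) 0.06979284230611882
 stud 15 [ 0.5935 -0.2977  0.0981] 0.0977 mid [ 0.5941 -0.2985  0.0979]
 stud 19 [ 0.5887 -0.2817  0.0865] 0.0868 mid [ 0.5892 -0.2826  0.0875]
== scene
handle 93 [ 0.5697 -0.008   0.1137]
head 147 [ 0.5797 -0.0053  0.0368]
top 62 [ 0.5634 -0.0099  0.1469]
headtop 130 [ 0.5689 -0.0073  0.0676]
 handle fit [ 0.5613 -0.0108]
 head fit [ 0.5614 -0.0106]
die ((0.5888089537620544, -0.26052749156951904), (0.08424588292837143, 0.17134989798069), 9.3377685546875) 0.07016192850587155
 stud 35 [ 0.5959 -0.3004  0.0969] 0.097 mid [ 0.5959 -0.3007  0.0968]
 stud 34 [ 0.5825 -0.2179  0.0948] 0.0947 mid [ 0.5821 -0.2182  0.0949]
```

```bash
cat >> h.py <<'E'
A=0.7216548508647612
M=np.array([.5636,-.0113]); SA=np.array([.5825,-.2193]); SB=np.array([.596,-.3023])
def tap(s,h,off,rate=.05,sf=45,up=.022):
    """press stud at s until face is h above frame; off = TCP height above face"""
    z0=robot.get_eef_pos()[2]
    hit=robot.move_straight([*s,.07+h+off],rate=rate,stop_force=sf)
    f=robot.get_wrist_force()[2]; z=robot.get_eef_pos()[2]
    robot.move_straight([*s,max(z,.07+h+off)+up],rate=.15)
    print('tap',s,h,hit,'z face',round(z-off-.07,4),'F',round(f,1),'t',round(robot.get_clock(),2))
E
python3 - <<'E'
from h import *
robot.move_pose([*M,.24],down(A))
robot.move_straight([*M,.124],rate=.12)
robot.command_gripper(.0,60); print('w',robot.get_gripper_width(),robot.get_wrist_force().round(1))
robot.move_straight([*M,.14],rate=.08)
c=cam('scene'); cv2.imwrite('pics/g.png',c['frame'][130:330,180:400].repeat(3,0).repeat(3,1))
print(robot.get_wrist_force().round(2),robot.get_gripper_width(),robot.get_eef_pos(),robot.get_clock())
E
```

```text
w 0.019829325700073033 [-0.3  0.2 -0.1]
[-0.61  0.64 -1.06] 0.020106263929001715 [ 0.56345851 -0.01125679  0.13975474] 7.6667
```

View pics/g.png

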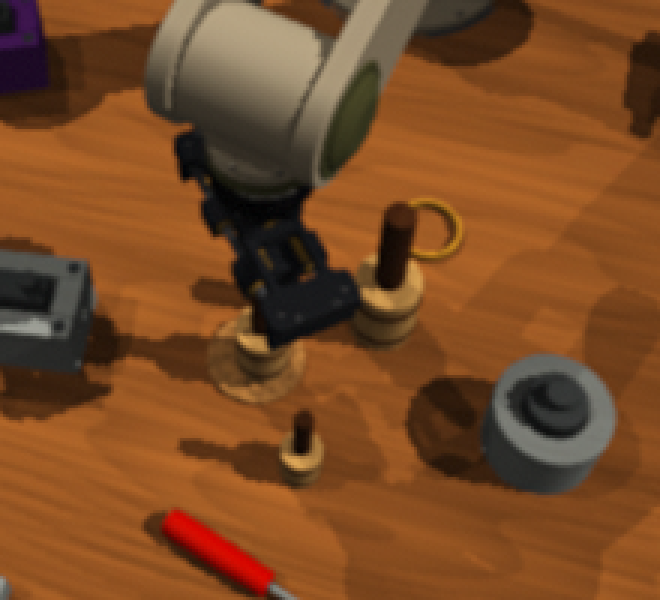

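The mallet is in the jaws, lifted about 15 mm above the cork (around (255, 355) in the crop). Next I'll lift higher, confirm the weight and the mallet's face height, and make the first tap on stud b, the higher one.

Run:
```python
from h import *
robot.move_straight([*M,.235],rate=.15)
robot.move_straight([*SB,.235],rate=.25)
robot.hold(.1); print('weight',robot.get_wrist_force().round(2),robot.get_gripper_width())
c=cam('scene'); cv2.imwrite('pics/g2.png',c['frame'][130:330,80:300].repeat(3,0).repeat(3,1))
tap(SB,.019,.118)
print(robot.get_gripper_width())
```

```text
weight [-0.67 -0.13 -1.32] 0.0203048077003329
tap [ 0.596  -0.3023] 0.019 False z face 0.0192 F 3.1 t 10.93
0.020561809628104687
```

View pics/g2.png

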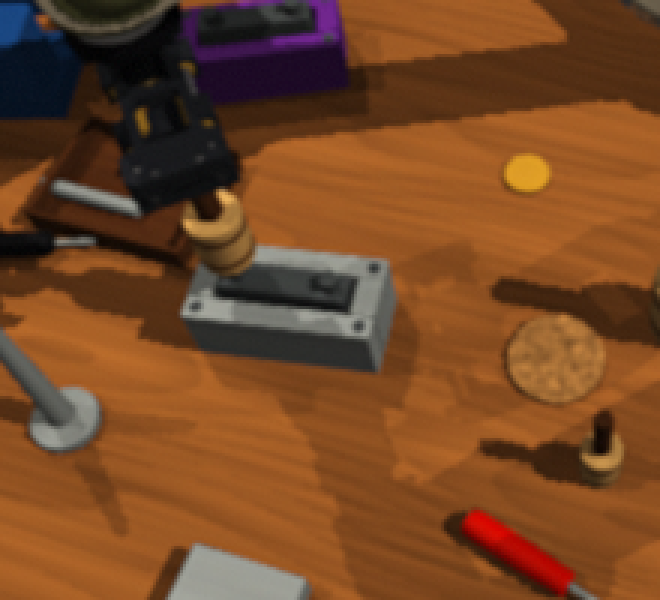

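The mallet is above stud b at about (218, 235), and the cork pad is empty. Next I'll check the mallet's tilt and the stud heights from depth.

```bash
cat >> h.py <<'E'
def chk(n='scene'):
    c=cam(n); P=cloud(c); t=robot.get_eef_pos(); zf=t[2]-.118
    for nm,s in (('A',SA),('B',SB)):
        d=np.hypot(P[...,0]-s[0],P[...,1]-s[1]); q=P[(d<.0075)&(P[...,2]>.06)&(P[...,2]<min(.11,zf-.004))]
        print(n,nm,len(q),((np.percentile(q[:,2],[50,90])-.07)*1e3).round(1) if len(q) else '')
    d=np.hypot(P[...,0]-t[0],P[...,1]-t[1]); prev=[]
    for lo,hi in ((.008,.03),(.03,.055)):
        q=P[(d<.05)&(P[...,2]>zf+lo)&(P[...,2]<zf+hi)]
        if len(q)>10:
            f=least_squares(lambda k:np.hypot(*(q[:,:2]-k).T)-.024,t[:2],loss='soft_l1',f_scale=.001)
            print('  head c-tcp mm',((f.x-t[:2])*1e3).round(1),len(q))
    q=P[(d<.035)&(P[...,2]>zf-.015)&(P[...,2]<zf+.03)]
    if len(q): print('  head low z-zf mm',((np.percentile(q[:,2],[1,5])-zf)*1e3).round(1))
E
sed -i '1a from scipy.optimize import least_squares' h.py
python3 - <<'E'
from h import *
z=robot.get_eef_pos()[2]
robot.move_straight([*SA,max(z,.235)],rate=.2)
chk(); chk('top'); print(robot.get_gripper_width(),robot.get_clock())
E
```

```text
scene A 10 [15.1 18.6]
scene B 29 [17.2 20.5]
  head c-tcp mm [-1.5  1.2] 91
  head c-tcp mm [-1.5  1.5] 112
  head low z-zf mm [2.2 4.9]
top A 0 
top B 1 [6.7 6.7]
  head low z-zf mm [12.8 13.1]
0.02055658181069519 11.6083
```

Run:
```python
from h import *
tap(SA,.013,.118); 
z=robot.get_eef_pos()[2]; robot.move_straight([*SB,z+.01],rate=.2)
chk(); print(robot.get_gripper_width())
tap(SB,.008,.118)
robot.move_straight([*SA,robot.get_eef_pos()[2]+.01],rate=.2)
chk(); print(robot.get_gripper_width(), robot.get_clock())
```

```text
tap [ 0.5825 -0.2193] 0.013 False z face 0.0133 F 3.9 t 12.74
scene A 24 [12.7 14.7]
scene B 5 [17.1 18.7]
  head c-tcp mm [-1.7  0.7] 98
  head c-tcp mm [-1.5  0.6] 119
  head low z-zf mm [2.2 4.1]
0.02030656665858235
tap [ 0.596  -0.3023] 0.008 False z face 0.0086 F 5.8 t 14.56
scene A 11 [ 9.5 12.1]
scene B 32 [ 7.4 10.3]
  head c-tcp mm [-1.5  1.3] 92
  head c-tcp mm [-1.3  1.4] 105
  head low z-zf mm [1.3 4.1]
0.01980577258897177 15.1833
```

Run:
```python
from h import *
def to(s): robot.move_straight([*s,robot.get_eef_pos()[2]+.003],rate=.2)
tap(SA,.004,.118); to(SB)
tap(SB,.001,.118,rate=.04,sf=40); to(SA)
tap(SA,-.003,.118,rate=.03,sf=40); to(SB)
tap(SB,-.003,.118,rate=.03,sf=40,up=.03); chk(); to(SA); chk()
print(robot.get_gripper_width(), robot.get_clock())
```

```text
tap [ 0.5825 -0.2193] 0.004 False z face 0.0043 F 5.2 t 16.36
tap [ 0.596  -0.3023] 0.001 False z face 0.0018 F 5.2 t 18.07
tap [ 0.5825 -0.2193] -0.003 False z face -0.0 F 15.2 t 20.09
tap [ 0.596  -0.3023] -0.003 False z face -0.0001 F 12.4 t 22.1
scene A 25 [1.8 3.8]
scene B 12 [-1.   0.6]
  head c-tcp mm [-1.3  0.6] 90
  head c-tcp mm [-1.1  0.7] 117
  head low z-zf mm [3.5 4.7]
scene A 9 [-0.8  2.6]
scene B 19 [0.7 2.9]
  head c-tcp mm [-1.5  1.4] 84
  head c-tcp mm [-1.4  1.5] 110
  head low z-zf mm [0.5 3.2]
0.020273971068385063 22.7667
```

Run:
```python
from h import *
def to(s): robot.move_straight([*s,robot.get_eef_pos()[2]+.003],rate=.2)
def press(s,sf=60):
    for h in (-.003,-.006,-.009,-.012):
        hit=robot.move_straight([*s,.07+h+.118],rate=.03,stop_force=sf); robot.hold(.1)
        print(h,hit,'face',round((robot.get_eef_pos()[2]-.188)*1e3,2),'F',robot.get_wrist_force()[2].round(1))
        if robot.get_wrist_force()[2]>35: break
    robot.move_straight([*s,.225],rate=.15)
press(SA);to(SB);press(SB)
t=SB+(SB-SA)*.3
robot.move_straight([*M,.235],rate=.25)
c=cam('scene'); P=cloud(c); 
for nm,s in (('A',SA),('B',SB),('fr1',(SA+SB)/2+[.0296,.0048]),('fr2',(SA+SB)/2-[.0296,.0048])):
    q=P[(np.hypot(P[...,0]-s[0],P[...,1]-s[1])<.007)&(P[...,2]>.06)]; print(nm,len(q),np.percentile(q[:,2],[20,50,80]).round(4))
chk(); cv2.imwrite('pics/f.png',c['frame'][190:290,120:240].repeat(6,0).repeat(6,1)); print(robot.get_gripper_width(),robot.get_clock())
```

```text
-0.003 False face -0.07 F 13.7
-0.006 False face -0.18 F 27.2
-0.009 False face -0.34 F 42.2
-0.003 False face -0.06 F 11.7
-0.006 False face -0.2 F 24.5
-0.009 False face -0.27 F 36.7
A 20 [0.0696 0.0711 0.0728]
B 20 [0.0681 0.0695 0.0707]
fr1 20 [0.0694 0.0709 0.0716]
fr2 16 [0.0692 0.0699 0.071 ]
scene A 22 [0.9 2.9]
scene B 22 [1.1 3.1]
  head c-tcp mm [-1.8  0.8] 86
  head c-tcp mm [-1.8  0.7] 102
  head low z-zf mm [3.3 4.9]
0.020473252453160867 30.125
```

View pics/f.png

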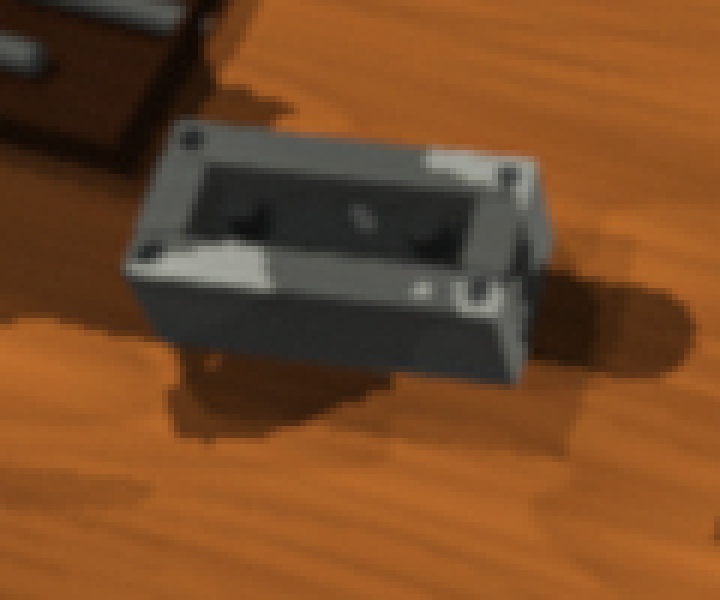

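Both studs are flush. The press force rises steeply to about 40 N with the face at frame height, and the picture shows no stud standing proud. Next I'll return the mallet.

Run:
```python
from h import *
robot.move_straight([*M,.132],rate=.12)
hit=robot.move_straight([*M,.1225],rate=.025,stop_force=4); print(hit,robot.get_eef_pos(),robot.get_wrist_force().round(1))
robot.hold(.2)
robot.command_gripper(.04,10); robot.hold(.2); robot.command_gripper(.088)
robot.move_straight([*M,.27],rate=.12)
robot.move_pose([.45,-.1,.33],down(A)); robot.hold(.3)
c=cam('scene'); P=cloud(c); cv2.imwrite('pics/end.png',cv2.resize(c['frame'],(800,600)))
d=np.hypot(*(P[...,:2]-M).transpose(2,0,1))
for lo,hi,r in ((.012,.035,.024),(.035,.06,.024),(.08,.14,.011)):
    q=P[(d<.035)&(P[...,2]>lo)&(P[...,2]<hi)]
    if len(q)>8: print(lo,len(q),least_squares(lambda k:np.hypot(*(q[:,:2]-k).T)-r,M,loss='soft_l1',f_scale=.001).x.round(4))
print('top z',P[(d<.02)][:,2].max(),robot.get_wrist_force().round(1),robot.get_clock())
```

```text
True [ 0.56379259 -0.01147204  0.12392696] [-0.5 -0.9  4. ]
0.012 62 [ 0.5617 -0.0106]
0.035 82 [ 0.5617 -0.0108]
0.08 95 [ 0.5617 -0.0109]
top z 0.15236794645048635 [ 0.   0.1 -0.6] 35.6083
```

View pics/end.png

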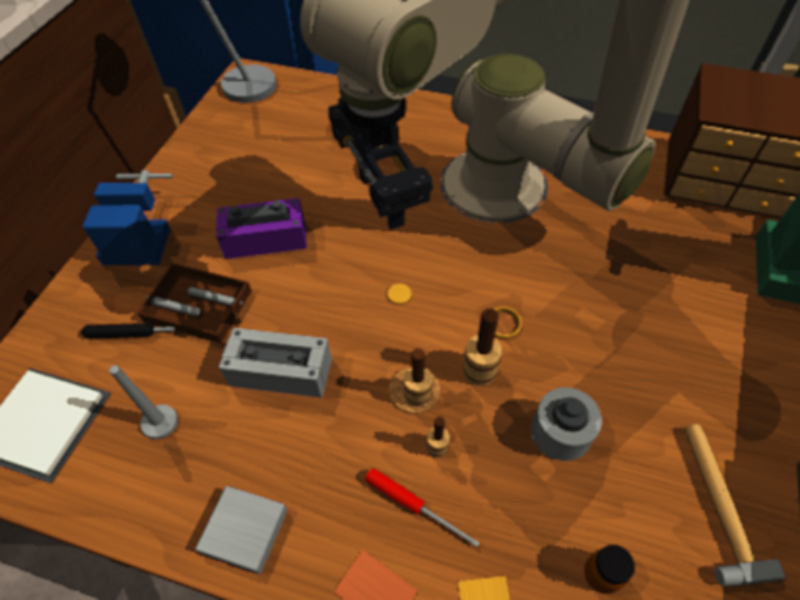

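The mallet stands upright on the cork at px (418, 380), back in its starting spot. The insert sits flush in the die at px (275, 355), and the look-alikes haven't moved. I'm handing the job in.

```bash
python3 -c "
from bench import robot
print(robot.finish_job())"
```

```text
the job is handed in; nothing more can be done
None
```

The insert is driven flush and the mallet is back upright on the cork pad. I handed the job in at about 36 s on the robot's clock; no verdict is reported.

**What I did:** I took the middle-sized mallet and tapped the two studs in turn, seven light taps at 0.05 m/s or slower. From the tap depths, I kept the studs within about 10 mm of each other, under the 15 mm that counts as cocked. I then pressed each stud once more at 0.03 m/s, up to about 40 N.

**Last checks:**
- **Studs flush:** In those final presses the force rose to 42 N on stud a and 37 N on stud b. The mallet face stayed within 0.4 mm of frame height, so it was resting on the frame.
- **Depth camera:** Stud tops read 71.1 and 69.5 mm, against 70–71 mm for the frame. That agrees to within the roughly 2 mm calibration.
- **Mallet:** It stands vertical, with the head and handle axes within 0.3 mm of each other. Its position matches the starting one from the same camera to within 0.5 mm.

**Disagreements:** One depth check during the work put the studs up to 2–4 mm proud after they had been tapped down. I trusted the contact forces and the later picture instead. The wrist force with the mallet lifted read about 1.3 N instead of the expected 2 N, though pictures showed it firmly held.

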